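# Clamp the charged battery pack into the hallway intercom's power dock

## Task

The charged battery pack sits in its black charging cradle; fit it into the white power dock of the door intercom. Swing the dock's steel clamp lever up and over past upright, lower the pack (not drop it) into the dock's trough, push it along until it is fully home against the contact plate's hard stop, and swing the lever fully shut behind it. Leave the shoe brush, the polish tin and the glasses case where they are.

Things in the scene. Friction and masses are not known exactly. Their poses are not given: they have to be found in the camera images.
- dock: White power dock fixed to the table, 144 (x) x 59 (y) x 48 mm high, an open-topped trough along x: floor 6 mm up, 44 mm wide inside, cheeks 7.5 mm thick, 48 high, x -64 to 53: no finger fits beside the pack's long sides. Rear sill 13 mm high, x -64 to -58. End block 46 high at x 53 to 80. Origin: on the table, on the trough's middle line; z up; +x to the contacts; shut lever's knob at -x.
- dock_entry (a point): Where the pack's origin can be lowered onto the trough floor: dock x -22, y 0, z +6 mm; axes as the dock's. It leaves 27 mm for a finger between pack and contact plate (when fully out) and 11 mm between the pack's rear and the outer end of the sill; keep fingertips above the sill (over 13 mm high).
- dock_home (a point): Where the pack's origin lies when it is fully home: dock x +14, y 0, z +6 mm; axes as the dock's. The pack's top is then 36 mm and its rear face 31 mm to -x of this point.
- dock_hinge (a point): Middle of the lever's hinge axis, which runs along the dock's y: dock x +60, y 0, z +54 mm, between two ears 68 mm high; axes as the dock's.
- lever (a joint): Steel clamp lever, rad: 0 shut (strap 14 wide, 8 thick over the trough, barring it), 1.57 upright, 2.4 fully open, leaning to +x. Starts 0 to 0.3. Friction 0.07 N m holds it anywhere. 78 to 84 mm from the hinge a foot 36 mm long drops behind the pack, 1.2 mm to spare; a pack over about 2 mm short of home blocks it. Beyond about 2.2 it clears a gripper above the trough.
- lever_knob (a point): Centre of the black round knob at the lever's end: a disc, diameter 20, 14 mm between its flat sides (axis along dock y), free at both sides, above the cheeks. In dock axes from the hinge, at lever angle q: x = -128 cos q + 20 sin q, z = 128 sin q + 20 cos q (mm). Its x points to the hinge. Pinched on its flat sides, gently, it turns between the pads as the lever swings.
- carriage (a joint): Grey contact plate across the trough's +x end, 36 wide, 26 high, 8 mm thick, two brass strips. In m: 0 out (face at dock x +38 mm), 0.007 at its hard stop (face at x +45 mm). Starts 0 to 0.003. No spring: a drag of about 4 N, then the hard stop; it stays where pushed.
- pack: Grey battery pack, 62 (x) x 38 (y) x 30 mm (z), 0.1 to 0.19 kg, two thin black bands, brass strips on both end faces; fits either way round. Origin: centre of its underside; z up. Starts in the cradle, its x along the cradle's x, underside 6 mm above the table.
- cradle: Black charging cradle fixed to the table: base 92 (x) x 64 (y) x 6 mm high; end walls at the pack's two short end faces (x 33.5 to 43.5 mm either way, 44 wide, 39 mm high: above the pack's top at 36). Long sides open, so here the pack can be taken only across its 38 mm width. Origin: centre of its underside.
- brush: Shoe brush lying flat, wooden back, 110 x 45 x 40 mm high; origin at the centre of its underside. Not to be moved.
- tin: Round steel polish tin, diameter 74, 27 mm high; origin at the centre of its underside. Not to be moved.
- case: Black hard glasses case, 150 x 58 x 36 mm high; origin at the centre of its underside. Not to be moved.
Not all that is in view belongs to the job. Leave any turquoise look-alike of the cradle alone. Of the things shaped like the dock, the white one is meant.

How it is judged:
On the way, in this order (a step that is already met when the one before it is completed fails the run):
1. the clamp lever is swung open past upright (beyond 1.57 rad) while the pack is not yet in the dock (value of joint lever above 1.57 rad and not (x of pack in the frame of dock between -0.035 and 0.0175 m and y of pack in the frame of dock between -0.005 and 0.005 m and z of pack in the frame of dock between 0.003 and 0.01 m and angle between pack's own z axis and vertical below 0.1 rad and angle between the x axis of pack and the x axis of dock, either way round below 0.12 rad)), for 0.1 s.
2. the pack lies flat on the trough floor, anywhere along it (x of pack in the frame of dock between -0.035 and 0.0175 m and y of pack in the frame of dock between -0.005 and 0.005 m and z of pack in the frame of dock between 0.003 and 0.01 m and angle between pack's own z axis and vertical below 0.1 rad and angle between the x axis of pack and the x axis of dock, either way round below 0.12 rad), for 0.2 s.
At the end, for the whole second after the job is handed in: The pack lies level in the dock's trough, pushed home (within 3 mm of the hard stop, on the floor, in line with the trough), at rest, and the lever is shut behind it (within 0.08 rad) (x of pack in the frame of dock between 0.011 and 0.0175 m and y of pack in the frame of dock between -0.005 and 0.005 m and z of pack in the frame of dock between 0.003 and 0.01 m and angle between pack's own z axis and vertical below 0.1 rad and angle between the x axis of pack and the x axis of dock, either way round below 0.12 rad and value of joint lever below 0.08 rad and linear speed of pack below 0.02 m/s and velocity of joint lever below 0.1 rad/s); the robot touches nothing.
It fails at once if the pack is dropped (falls or slides free of the fingers faster than 0.35 m/s) (linear speed of pack above 0.35 m/s and contact force between the fingers and pack below 0.2 N).
It fails at once if the shoe brush is moved by more than 30 mm (distance of brush from where it was at the start of the episode above 0.03 m).
It fails at once if the polish tin is moved by more than 30 mm (distance of tin from where it was at the start of the episode above 0.03 m).
It fails at once if the glasses case is moved by more than 30 mm (distance of case from where it was at the start of the episode above 0.03 m).
It also fails if it takes over 72 s, if anything falls off the work surface, if the arm or the gripper's body presses on something with over 40 N, if the wrist force passes 120 N, or if a joint passes its speed limit or range.

## Robot

A 7-joint arm with a two-finger parallel gripper is mounted at the origin on the work surface. World frame = base frame: x ahead of the robot, y to its left, z up, the work surface at z = 0. Lengths are in m, angles in rad, forces in N, time in s.
With the tool pointing down it reaches from about 0.35 to 0.9 m from the base axis. Payload 19.9 kg.
Tool frame: the origin (TCP) lies on the centre line of the jaws, within the pads' length; the fingertips stand 17 mm ahead of it and the grasp point (between the pads) lies 2 mm behind it (manip.finger_overhang is the distance from the TCP to the fingertips, in m); z points along the fingers, y is the line along which they close (so a half turn about z gives the same grasp; the last joint's range is limited). The gripper opens to 85 mm and grips with 20 to 120 N. Pads are 22 mm wide; open, the fingers measure 114 mm over their backs; the gripper's body (76 mm by 85 mm) begins 54 mm behind the grasp point. The pads swing forward as they close: fully open they stand 13 mm farther back than shut.
Start: joints at [-1.349, 0.417, -0.01, 1.614, 0.005, 1.111, -0.053], TCP at [0.163, 0.603, 0.248] pointing down, gripper open.
Joint ranges: [-2.81, 2.81], [-0.39, 2.02], [-1.27, 1.25], [0.06, 2.57], [-1.19, 4.33], [0.19, 2], [-2.82, 2.82]. Speed limits (rad/s): [1.89, 1.89, 2.39, 2.39, 3.01, 3.01, 3.01].

## Interface

Orientations are given as a unit quaternion [x, y, z, w].
In Python, from rig import sensors, optics, manip gives the robot as it stands. The module is installed in compiled form; this text tells all that it offers.
- The arm moves only by the tool play_rows, never from a script. Its argument "rows" is a list of rows, each a list of 7 numbers: the shift along the world's x, y, z in a scale on which 1.0 is 80 cm, then the turn, a rotation vector about the world's x, y, z in shares of 2 pi rad (1.0 is 2 pi rad), then the opening, from -1 (shut) to 1 (fully open). In form: [[dx, dy, dz, wx, wy, wz, hand], ...]. A call has 1 to 20 rows; each row is the pose to reach, as a shift and turn from the pose commanded when the call began; what a row does not reach only later rows make up. A row lasts 1/10 s, in which the tool goes at most 50 mm and 8.59 degrees, less where a joint would pass 70% of its speed; a pose out of reach is approached as far as the arm can. A shift or turn number past 1, either way, is cut back to 1. A call with a gripper value outside its range is refused whole. The fingers move at their own pace and stop on an object; "grip_force" is the grip in N (left out, the last holds). Time passes only in rows, so rows that repeat a pose let the fingers close. It gives the time, the measured TCP pose, the force, the opening and the grip force at its end, in the units of the state.
- sensors.sense(): the state, without advancing time (a new reading comes with each control period).
- optics.get_image(name): name is "scene" or "side" or "wrist"; returns a dict with "image" (384x512x3 uint8, red, green, blue), "mtx" (3x3 intrinsics, pixels), "rvec" (rotation vector, rad) and "tvec" (3), from world to camera coordinates, as OpenCV has them. Camera axes: x right, y down, z forward; pixel columns grow to the right and rows downward; lengths in m; the calibration is good to about 2 mm. The wrist camera is an equidistant fisheye: a pixel r from the principal point sees the ray r / f radians off the axis. A picture is of the moment at which its call begins. There is no depth.
- manip.job_done(): hands the job in; it is judged then, once.
The state is a dict: "time_s": time; "qpos": joint angles; "joint_velocities": joint speeds; "joint_efforts": joint torques, N m; "tcp_pos": TCP position; "tool_rot": TCP orientation; "wrist_force": force on the tool from outside, world axes, zero at the start; "torque": the same for the moment, N m; "finger_gap": opening from 0.0 (shut) to 1.0 (fully open); "gripper_force": force on a finger pad.
Only numpy, scipy, OpenCV 4.12 (cv2) and the standard library are available. Lean on these libraries where they do the work, as an engineer would, in place of code of your own. Each camera call takes 0.05 s, during which the arm holds its last target. There are 200 camera calls.

## Working session

There is one attempt and no reset: what is moved stays moved. The work goes in short steps, Python scripts to look and compute and a tool call to move; the robot and the scene stay as the last step left them, time stands still between calls to the robot, and variables do not carry over. Pictures are saved under pics/ and viewed, at most 10 in all, crops included, and the job is handed in when it is done.

Besides the shell and the picture viewer there is one more tool, called after "Call:" as name([rows], argument=value, ...), one row to a line, values as JSON. play_rows: Moves the arm, as the interface text tells. Its arguments: {"type":"object","properties":{"rows":{"type":"array"},"grip_force":{"type":"number"}},"required":["rows"]}

```bash
mkdir -p pics; cat > h.py <<'E'
import numpy as np, cv2
from rig import sensors, optics, manip
def grab(n, save=None):
    d=optics.get_image(n)
    if save: cv2.imwrite(f'pics/{save}.png', d['image'][:,:,::-1])
    return d
E
python3 - <<'E'
from h import *
s=sensors.sense(); print({k:np.round(v,3) for k,v in s.items()})
ims=[]
for n in ['scene','side','wrist']:
    d=grab(n,n+'0'); ims.append(d['image'])
    R=cv2.Rodrigues(np.array(d['rvec']))[0]; print(n,-R.T@np.array(d['tvec']).ravel(),R[2],np.array(d['mtx']).round(1).tolist())
    np.savez(f'{n}0.npz',**d)
E
```

```text
{'time_s': np.float64(0.0), 'qpos': array([-1.349,  0.418, -0.01 ,  1.614,  0.005,  1.111, -0.053]), 'joint_velocities': array([ 0.   ,  0.   ,  0.   , -0.   ,  0.001,  0.002, -0.   ]), 'joint_efforts': array([-0.0000e+00, -8.6444e+01,  6.7900e-01, -4.3491e+01,  1.9000e-02,
        7.0000e-03,  0.0000e+00]), 'tcp_pos': array([0.163, 0.603, 0.248]), 'tool_rot': array([ 0.132,  0.991, -0.001, -0.   ]), 'wrist_force': array([-1.244, -0.464, -0.945]), 'torque': array([-0.014, -0.058,  0.028]), 'gripper_force': np.float64(0.0), 'finger_gap': np.float64(1.001)}
scene [1.39685892 0.80937214 1.04705973] [-0.54805498 -0.52836561 -0.64843313] [[470.3, 0.0, 250.4], [0.0, 470.3, 194.9], [0.0, 0.0, 1.0]]
side [ 0.37610159 -0.7295129   0.63398667] [ 0.20467977  0.77446377 -0.59859173] [[349.9, 0.0, 259.2], [0.0, 349.9, 191.6], [0.0, 0.0, 1.0]]
wrist [0.08153942 0.62502115 0.37330451] [ 0.31334586 -0.08506522 -0.94582148] [[297.3, 0.0, 249.9], [0.0, 297.3, 190.7], [0.0, 0.0, 1.0]]
```

View pics/scene0.png

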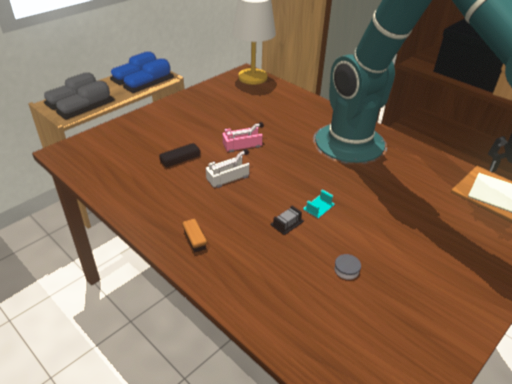

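View pics/side0.png

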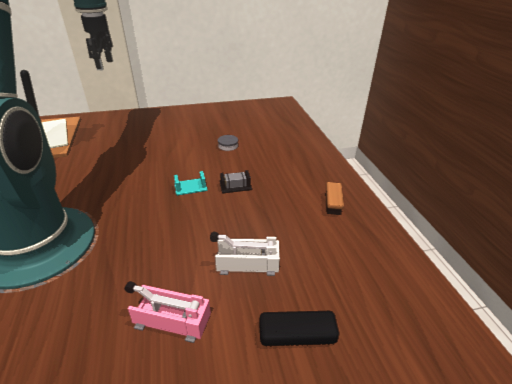

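The scene view shows the white dock at about (228,170), its knob at (246,153), and the pack in the cradle at (288,219). In the side view the dock is at (248,255), its knob at (214,237), and the pack at (236,181). I'll triangulate these coarsely first.

```bash
cat >> h.py <<'E'
def ray(d,px):
    px=np.array(px,float).reshape(-1,2); K=np.array(d['mtx']); R=cv2.Rodrigues(np.array(d['rvec']))[0]
    C=-R.T@np.array(d['tvec']).ravel()
    u=(px-K[:2,2])/K[0,0]
    if d.get('fish',False):
        r=np.linalg.norm(u,axis=1,keepdims=True); v=np.c_[u*np.sinc(r/np.pi),np.cos(r)]
    else: v=np.c_[u,np.ones(len(u))]; v/=np.linalg.norm(v,axis=1,keepdims=True)
    return C,v@R
def plane(d,px,z):
    C,v=ray(d,px); return C+v*((z-C[2])/v[:,2])[:,None]
def tri(da,pa,db,pb):
    A=np.zeros((3,3));b=np.zeros(3);L=[]
    for d,p in((da,pa),(db,pb)):
        C,v=ray(d,p);v=v[0];M=np.eye(3)-np.outer(v,v);A+=M;b+=M@C;L.append((C,v))
    X=np.linalg.solve(A,b); return X,[np.linalg.norm(np.cross(X-C,v)) for C,v in L][0]*2
def load(f):
    d=dict(np.load(f)); d['fish']='wrist' in f; return d
E
python3 - <<'E'
from h import *
a,b=load('scene0.npz'),load('side0.npz')
for n,p,q in [('knob',(246,153),(214,237)),('pack',(288,215),(236,178)),('dock',(228,172),(248,258)),('tin',(347,265),(228,141)),('brush',(194,233),(334,192)),('case',(180,155),(298,325)),('teal',(320,207),(190,187))]:
    print(n,tri(a,p,b,q))
S=np.hstack([cv2.resize(a['image'][135:260,165:365],None,fx=2.5,fy=2.5,interpolation=2)[:312,:400]*1])
A=cv2.resize(a['image'][140:195,195:260],None,fx=6,fy=6,interpolation=2);B=cv2.resize(b['image'][225:280,200:290],None,fx=4.4,fy=6,interpolation=2)
cv2.imwrite('pics/crop0.png',np.hstack([A,B])[:,:,::-1])
E
```

```text
knob (array([ 0.42551064, -0.15326332,  0.07713803]), np.float64(0.00026038075977051836))
pack (array([0.52741679, 0.13433513, 0.0321451 ]), np.float64(0.006821426192733073))
dock (array([ 0.49653484, -0.17583502,  0.01637367]), np.float64(0.00514607906508835))
tin (array([0.54974863, 0.38545732, 0.02002587]), np.float64(0.001043815685135843))
brush (array([ 0.790072  , -0.00654147,  0.03713395]), np.float64(0.0029388765560497947))
case (array([ 0.55473295, -0.37186342,  0.019756  ]), np.float64(0.0008354399431587764))
teal (array([ 0.39045748,  0.16182152, -0.00070402]), np.float64(0.0028318164048454024))
```

View pics/crop0.png

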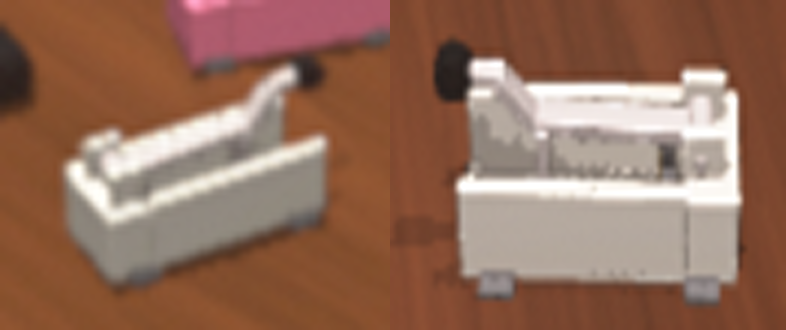

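The crop shows the white dock with its lever nearly shut, the black knob at the left (towards the robot), and the dock axis at about -16° yaw. Next I'll look with the wrist camera, first over the pack.

Careful with the scale: shifts go in shares of 80 cm and turns go in shares of 2 pi rad. That gives: -47 cm / 80 = -0.5875, -44 cm / 80 = -0.55.

Call:
play_rows([
  [0.0563, -0.0625, 0, 0, 0, 0, 1],
  [0.1, -0.1125, 0, 0, 0, 0, 1],
  [0.15, -0.175, 0, 0, 0, 0, 1],
  [0.2, -0.225, 0, 0, 0, 0, 1],
  [0.25, -0.2875, 0, 0, 0, 0, 1],
  [0.3, -0.35, 0, 0, 0, 0, 1],
  [0.3375, -0.4, 0, 0, 0, 0, 1],
  [0.375, -0.45, 0, 0, 0, 0, 1],
  [0.4125, -0.5, 0, 0, 0, 0, 1],
  [0.45, -0.55, 0, 0, 0, 0, 1],
  [0.45, -0.5875, 0, 0, 0, 0, 1],
  [0.45, -0.5875, 0, 0, 0, 0, 1],
  [0.45, -0.5875, 0, 0, 0, 0, 1],
  [0.45, -0.5875, 0, 0, 0, 0, 1],
])

```text
time_s: 1.55
tcp_pos: [0.5231, 0.1326, 0.2481]
tool_rot: [0.132, 0.991, -0.0, -0.0]
wrist_force: [1.0, 1.2, 0.2]
finger_gap: 0.999
gripper_force: 0.0
```

```bash
python3 - <<'E'
from h import *
s=sensors.sense(); print(s['time_s'],s['tcp_pos'],s['tool_rot'],s['qpos'])
d=grab('wrist','wrist1'); np.savez('wrist1.npz',**d)
E
```

```text
1.55 [0.52309525 0.13257106 0.24805577] [ 1.32460698e-01  9.91188234e-01 -1.46905042e-04 -1.60642174e-04] [-0.55462484  0.27157999  0.29712692  1.83585189 -0.09061753  1.04771249
  1.08269749]
```

View pics/wrist1.png

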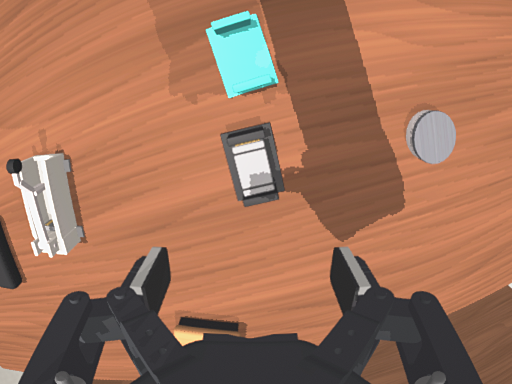

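Converted, -31 cm / 80 = -0.3875, -28 cm / 80 = -0.35.

Call:
play_rows([
  [0, -0.05, 0, 0, 0, 0, 1],
  [-0.0125, -0.1, 0, 0, 0, 0, 1],
  [-0.0125, -0.15, 0, 0, 0, 0, 1],
  [-0.025, -0.2, 0, 0, 0, 0, 1],
  [-0.025, -0.25, 0, 0, 0, 0, 1],
  [-0.025, -0.3, 0, 0, 0, 0, 1],
  [-0.025, -0.35, 0, 0, 0, 0, 1],
  [-0.025, -0.3875, 0, 0, 0, 0, 1],
  [-0.025, -0.3875, 0, 0, 0, 0, 1],
  [-0.025, -0.3875, 0, 0, 0, 0, 1],
  [-0.025, -0.3875, 0, 0, 0, 0, 1],
])

```text
time_s: 2.7
tcp_pos: [0.5033, -0.1748, 0.2481]
tool_rot: [0.13, 0.991, 0.0, -0.0]
wrist_force: [-0.9, -0.3, 0.3]
finger_gap: 1.003
gripper_force: 0.0
```

```bash
python3 - <<'E'
from h import *
s=sensors.sense(); print(s['time_s'],s['tcp_pos'],s['tool_rot'],s['qpos'])
d=grab('wrist','wrist2'); np.savez('wrist2.npz',**d)
E
```

```text
2.7 [ 0.50331785 -0.17482194  0.24813756] [ 1.30274816e-01  9.91477882e-01  2.64162913e-04 -1.06258768e-04] [-0.12313242  0.27248207  0.47602957  1.85655313 -0.14350479  1.04640869
  1.71951912]
```

View pics/wrist2.png

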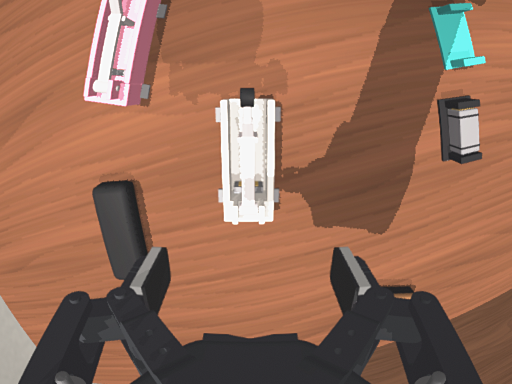

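Wrist view 1 shows the pack at (253,168). Wrist view 2 shows the dock at (248,160) with the knob at (247,96), almost in line with the tool. I'll zoom in for edges.

```bash
python3 - <<'E'
from h import *
a,b=load('wrist1.npz'),load('wrist2.npz')
# left: wrist2 dock crop x205-290,y80-230 ; right: wrist1 pack crop 215-290, y115-215
A=cv2.resize(b['image'][80:230,205:290],None,fx=4,fy=4,interpolation=0);B=cv2.resize(a['image'][115:215,215:290],None,fx=6,fy=6,interpolation=0)
cv2.imwrite('pics/crop1.png',np.hstack([A,B])[:,:,::-1]); print(A.shape,B.shape)
def knob(d,box):
    x0,y0,x1,y1=box; g=d['image'][y0:y1,x0:x1].max(2)<45
    ys,xs=np.nonzero(g); return (xs.mean()+x0,ys.mean()+y0,len(xs),xs.min()+x0,xs.max()+x0,ys.min()+y0,ys.max()+y0)
k1=knob(a,(0,150,26,180));k2=knob(b,(235,82,262,110));print(k1,k2)
print(tri(a,k1[:2],b,k2[:2]))
S,D=load('scene0.npz'),load('side0.npz')
ks=knob(D,(207,230,220,245)); kc=knob(S,(242,147,252,158));print(ks,kc,tri(b,k2[:2],D,ks[:2]),tri(S,kc[:2],D,ks[:2]))
E
```

```text
(600, 340, 3) (600, 450, 3)
(np.float64(16.611764705882354), np.float64(165.63529411764705), 85, np.int64(13), np.int64(20), np.int64(160), np.int64(172)) (np.float64(245.75), np.float64(104.75), 8, np.int64(241), np.int64(252), np.int64(104), np.int64(105))
(array([ 0.42984533, -0.1598295 ,  0.07285761]), np.float64(0.006090146096980714))<stdin>:8: RuntimeWarning: Mean of empty slice.
  ret = ret.dtype.type(ret / rcount)
Traceback (most recent call last):
ValueError: zero-size array to reduction operation minimum which has no identity
```

View pics/crop1.png

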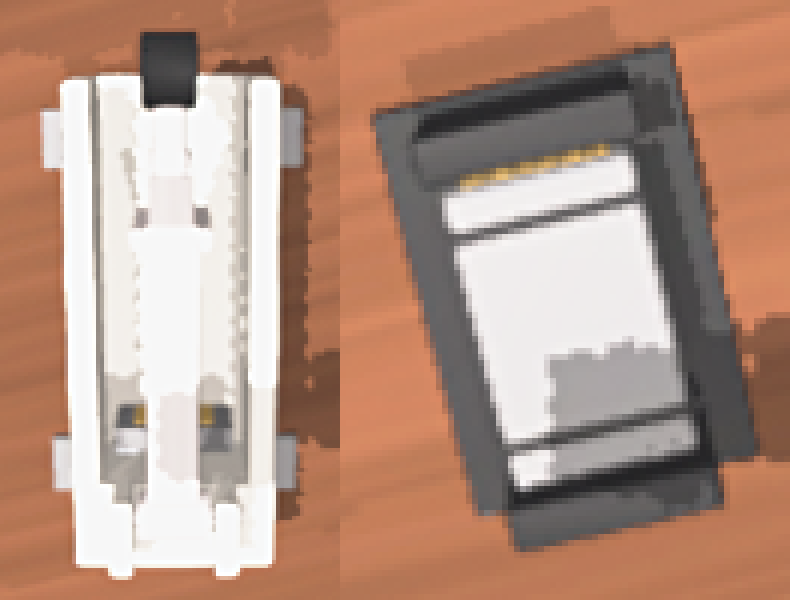

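Left half: cheek rear corners at wrist2 (220.5,100) and (274.5,99.5), end-block corners at (223.8,221.8) and (273.8,221.3), knob at (247.4,97). Right half: the pack's top face corners in wrist1.

```bash
python3 - <<'E'
from h import *
a,b=load('wrist1.npz'),load('wrist2.npz');D=load('side0.npz');S=load('scene0.npz')
L=lambda p:(205+p[0]/4,80+p[1]/4); Rr=lambda p:(215+(p[0]-340)/6,115+p[1]/6)
P=plane(b,[L((62,79)),L((278,77))],.048); Q=plane(b,[L((75,567)),L((275,565))],.046)
print(P.round(4),Q.round(4),np.linalg.norm(P[0]-P[1]),np.linalg.norm(Q[0]-Q[1]))
ax=(Q.mean(0)-P.mean(0))[:2]; print('len',np.linalg.norm(ax),'yaw',np.degrees(np.arctan2(ax[1],ax[0])), 'yaw by width',[np.degrees(np.arctan2(*(v[0]-v[1])[:2][::-1]))-90 for v in (P,Q)])
u=ax/np.linalg.norm(ax); print('origin est',P.mean(0)[:2]+u*.064,Q.mean(0)[:2]-u*.080)
C=plane(a,[Rr(p) for p in [(442,195),(632,155),(697,448),(515,490)]],.036)
e=np.roll(C,-1,0)-C; print(C.round(4),'sides',np.linalg.norm(e,axis=1),'yaw',np.degrees(np.arctan2(e[:,1],e[:,0])),'ctr',C.mean(0))
k2=L((170,69)); 
for k1 in [(14.5,166)]: print('knob',tri(a,k1,b,k2),tri(b,k2,D,(214,237)))
# height checks: dock rear corner in side view, far corner; pack vs side mask
print('cradle',plane(a,[Rr(p) for p in [(372,115),(670,45),(757,455),(480,515)]],.006))
g=D['image'].astype(int); m=((g.min(2)>140)).astype(np.uint8); m[:225]=0;m[285:]=0;m[:,:200]=0;m[:,290:]=0
ys,xs=np.nonzero(m);print('side white',xs.min(),xs.max(),ys.min(),ys.max())
print(tri(a,Rr((570,322)),D,(236,179)),tri(a,Rr((570,322)),S,(288,215)))
E
```

```text
[[ 0.4211 -0.1855  0.048 ]
 [ 0.4358 -0.129   0.048 ]] [[ 0.5608 -0.223   0.046 ]
 [ 0.5759 -0.1641  0.046 ]] 0.0584097272820483 0.060787055021971466
len 0.1445452042521338 yaw -14.519128839261237 yaw by width [np.float64(-194.552170355425), np.float64(-194.38093310556832)]
origin est [ 0.49041155 -0.17332223] [ 0.49093934 -0.17345892]
[[0.4973 0.1182 0.036 ]
 [0.4993 0.1554 0.036 ]
 [0.56   0.1531 0.036 ]
 [0.559  0.1156 0.036 ]] sides [0.03723332 0.06069841 0.03757571 0.06180109] yaw [ 86.81271522  -2.12217379 -91.49762057 177.55650015] ctr [0.52890346 0.13558862 0.036     ]
knob (array([ 0.42611366, -0.15636711,  0.07991216]), np.float64(0.0004168242655969125)) (array([ 0.4255211 , -0.15632379,  0.08017868]), np.float64(0.0007637175500865643))
cradle [[0.48192281 0.10564772 0.006     ]
 [0.48411107 0.16891398 0.006     ]
 [0.57554203 0.16538338 0.006     ]
 [0.57305356 0.10308936 0.006     ]]
side white 215 279 235 273
(array([0.5306063 , 0.13477286, 0.02578619]), np.float64(0.00036740697877549324)) (array([0.52746661, 0.13644692, 0.03632301]), np.float64(0.0024618640729391584))
```

The measurements check out: the dock is 144.5 × 59.6 mm with its origin at (0.4907, -0.1734) and yaw -14.5°. The knob is at (0.426, -0.156, 0.080), so q ≈ 0.05. The pack is centred at (0.529, 0.1358) with its top at 36 mm and yaw ≈ -2.3°. Now to pinch the knob.

Converted, -16.9 cm / 80 = -0.2113, -15.5 cm / 80 = -0.1938, 0.5 degrees / 360 = 0.0014.

Call:
play_rows([
  [-0.05, 0.0125, -0.0375, 0, 0, 0.0014, 0],
  [-0.0963, 0.0238, -0.075, 0, 0, 0.0014, 0],
  [-0.0963, 0.0238, -0.125, 0, 0, 0.0014, 0],
  [-0.0963, 0.0238, -0.1625, 0, 0, 0.0014, 0],
  [-0.0963, 0.0238, -0.1938, 0, 0, 0.0014, 0],
  [-0.0963, 0.0238, -0.2113, 0, 0, 0.0014, 0],
  [-0.0963, 0.0238, -0.2113, 0, 0, 0.0014, 0],
  [-0.0963, 0.0238, -0.2113, 0, 0, 0.0014, 0],
], grip_force=25)

```text
time_s: 3.55
tcp_pos: [0.4262, -0.1571, 0.0797]
tool_rot: [0.127, 0.992, 0.0, -0.0]
wrist_force: [0.4, 0.5, 1.0]
finger_gap: 0.5
gripper_force: 0.0
```

Call:
play_rows([
  [0, 0, 0, 0, 0, 0, -0.9],
  [0, 0, 0, 0, 0, 0, -0.9],
  [0, 0, 0, 0, 0, 0, -0.9],
  [0, 0, 0, 0, 0, 0, -0.9],
  [0, 0, 0, 0, 0, 0, -0.9],
  [0, 0, 0, 0, 0, 0, -0.9],
], grip_force=25)

```text
time_s: 4.15
tcp_pos: [0.4263, -0.1574, 0.0794]
tool_rot: [0.127, 0.992, 0.0, 0.0]
wrist_force: [3.5, 4.7, 0.7]
finger_gap: 0.155
gripper_force: 29.2
```

```bash
python3 - <<'E'
import numpy as np
def k(q): return np.array([-128*np.cos(q)+20*np.sin(q),128*np.sin(q)+20*np.cos(q)])
u=np.array([np.cos(np.radians(-14.5)),np.sin(np.radians(-14.5))])
q0=.05
for q in np.linspace(q0,2.33,20)[1:]:
    d=k(q)-k(q0); print([*(u*d[0]/10).round(1),(d[1]/10).round(1)],round(q,2))
E
```

```text
[np.float64(0.4), np.float64(-0.1), np.float64(1.5)] 0.17
[np.float64(1.0), np.float64(-0.2), np.float64(2.9)] 0.29
[np.float64(1.7), np.float64(-0.4), np.float64(4.3)] 0.41
[np.float64(2.6), np.float64(-0.7), np.float64(5.6)] 0.53
[np.float64(3.6), np.float64(-0.9), np.float64(6.7)] 0.65
[np.float64(4.7), np.float64(-1.2), np.float64(7.7)] 0.77
[np.float64(6.0), np.float64(-1.5), np.float64(8.6)] 0.89
[np.float64(7.3), np.float64(-1.9), np.float64(9.3)] 1.01
[np.float64(8.7), np.float64(-2.3), np.float64(9.8)] 1.13
[np.float64(10.2), np.float64(-2.6), np.float64(10.1)] 1.25
[np.float64(11.7), np.float64(-3.0), np.float64(10.3)] 1.37
[np.float64(13.2), np.float64(-3.4), np.float64(10.3)] 1.49
[np.float64(14.7), np.float64(-3.8), np.float64(10.1)] 1.61
[np.float64(16.2), np.float64(-4.2), np.float64(9.7)] 1.73
[np.float64(17.6), np.float64(-4.5), np.float64(9.1)] 1.85
[np.float64(18.9), np.float64(-4.9), np.float64(8.4)] 1.97
[np.float64(20.1), np.float64(-5.2), np.float64(7.5)] 2.09
[np.float64(21.2), np.float64(-5.5), np.float64(6.4)] 2.21
[np.float64(22.2), np.float64(-5.7), np.float64(5.3)] 2.33
```

Gripped: the opening is about 13 mm, matching the knob. Swinging along the arc.

Converted, 10.2 cm / 80 = 0.1275, 10.1 cm / 80 = 0.1263.

Call:
play_rows([
  [0.005, -0.0013, 0.0188, 0, 0, 0, -0.9],
  [0.0125, -0.0025, 0.0363, 0, 0, 0, -0.9],
  [0.0213, -0.005, 0.0538, 0, 0, 0, -0.9],
  [0.0325, -0.0088, 0.07, 0, 0, 0, -0.9],
  [0.045, -0.0113, 0.0838, 0, 0, 0, -0.9],
  [0.0588, -0.015, 0.0963, 0, 0, 0, -0.9],
  [0.075, -0.0188, 0.1075, 0, 0, 0, -0.9],
  [0.0913, -0.0238, 0.1163, 0, 0, 0, -0.9],
  [0.1088, -0.0288, 0.1225, 0, 0, 0, -0.9],
  [0.1275, -0.0325, 0.1263, 0, 0, 0, -0.9],
])

```text
time_s: 5.15
tcp_pos: [0.5279, -0.1836, 0.1805]
tool_rot: [0.127, 0.992, 0.0, -0.001]
wrist_force: [-3.2, -0.5, 3.7]
finger_gap: 0.152
gripper_force: 28.2
```

Converted, 12 cm / 80 = 0.15, -3.7 cm / 80 = -0.0463.

Call:
play_rows([
  [0.0188, -0.005, 0.0025, 0, 0, 0, -0.9],
  [0.0375, -0.01, 0.0025, 0, 0, 0, -0.9],
  [0.0563, -0.015, 0, 0, 0, 0, -0.9],
  [0.075, -0.02, -0.005, 0, 0, 0, -0.9],
  [0.0925, -0.0238, -0.0125, 0, 0, 0, -0.9],
  [0.1088, -0.0288, -0.0213, 0, 0, 0, -0.9],
  [0.1238, -0.0325, -0.0325, 0, 0, 0, -0.9],
  [0.1375, -0.0363, -0.0463, 0, 0, 0, -0.9],
  [0.15, -0.0388, -0.06, 0, 0, 0, -0.9],
  [0.15, -0.0388, -0.06, 0, 0, 0, -0.9],
  [0.15, -0.0388, -0.06, 0, 0, 0, -0.9],
])

```text
time_s: 6.25
tcp_pos: [0.6486, -0.2152, 0.1323]
tool_rot: [0.127, 0.992, -0.0, 0.001]
wrist_force: [4.8, 0.0, 2.7]
finger_gap: 0.156
gripper_force: 34.2
```

The lever should now be at about 2.3 rad. Releasing it, lifting, and going to the pack (jaw turn +12°).

Converted, 35.1 cm / 80 = 0.4388, 33.5 cm / 80 = 0.4188, 12.2 degrees / 360 = 0.0339.

Call:
play_rows([
  [0, 0, 0, 0, 0, 0, 0.1],
  [0, 0, 0, 0, 0, 0, 0.1],
  [0, 0, 0, 0, 0, 0, 0.1],
  [0, 0, 0.0375, 0, 0, 0, 0.4],
  [0, 0, 0.0875, 0, 0, 0, 0.4],
  [-0.0125, 0.0375, 0.1125, 0, 0, 0.0083, 0.4],
  [-0.0313, 0.0938, 0.1125, 0, 0, 0.0167, 0.4],
  [-0.05, 0.15, 0.1125, 0, 0, 0.025, 0.4],
  [-0.0688, 0.2063, 0.1125, 0, 0, 0.0339, 0.4],
  [-0.0875, 0.2625, 0.1125, 0, 0, 0.0339, 0.4],
  [-0.1063, 0.3125, 0.1, 0, 0, 0.0339, 0.4],
  [-0.125, 0.3688, 0.075, 0, 0, 0.0339, 0.4],
  [-0.1438, 0.4188, 0.0375, 0, 0, 0.0339, 0.4],
  [-0.15, 0.4388, 0, 0, 0, 0.0339, 0.4],
  [-0.15, 0.4388, 0, 0, 0, 0.0339, 0.4],
  [-0.15, 0.4388, 0, 0, 0, 0.0339, 0.4],
])

```text
time_s: 7.85
tcp_pos: [0.5278, 0.136, 0.1321]
tool_rot: [0.021, 1.0, -0.0, -0.0]
wrist_force: [-0.5, -0.6, 0.4]
finger_gap: 0.701
gripper_force: 0.0
```

```bash
python3 - <<'E'
from h import *
s=sensors.sense(); print(s['time_s'],s['tcp_pos'],s['tool_rot'],s['qpos'],s['finger_gap'],manip.finger_overhang)
d=grab('wrist','wrist3'); np.savez('wrist3.npz',**d); e=grab('side','side3')
d['fish']=True
np.savez('side3.npz',**e)
a=cv2.resize(d['image'],None,fx=.8,fy=.8); b=cv2.resize(e['image'][190:330,180:330],None,fx=2.2,fy=2.2)
c=np.zeros((310,a.shape[1]+b.shape[1],3),np.uint8); c[:a.shape[0],:a.shape[1]]=a[:310]; c[:b.shape[0],a.shape[1]:]=b[:310]
cv2.imwrite('pics/v3.png',c[:,:,::-1])
E
```

```text
7.85 [0.52775584 0.13603313 0.13209008] [ 2.09098715e-02  9.99781158e-01 -4.56942809e-04 -4.53388624e-04] [-0.54845644  0.43333959  0.29660482  1.92113334 -0.16906627  0.81220443
  1.36811286] 0.7005698492022041 0.017
```

View pics/v3.png

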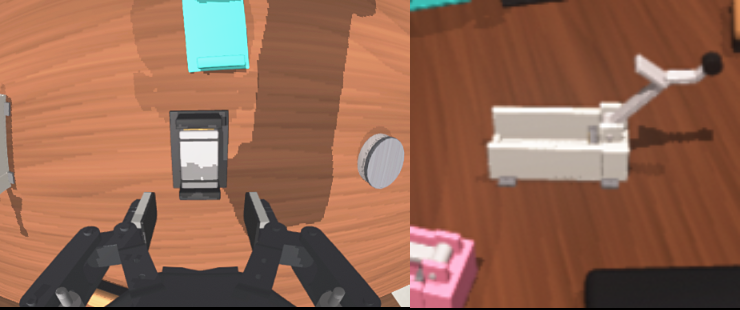

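The pack is aligned and centred between the jaws, and the lever is leaning open. Descending and gripping.

Converted, -10.4 cm / 80 = -0.13, -9 cm / 80 = -0.1125.

Call:
play_rows([
  [0.0013, 0, -0.05, 0, 0, 0, 0.4],
  [0.0013, 0, -0.0875, 0, 0, 0, 0.4],
  [0.0013, 0, -0.1125, 0, 0, 0, 0.4],
  [0.0013, 0, -0.13, 0, 0, 0, 0.4],
  [0.0013, 0, -0.13, 0, 0, 0, 0.4],
  [0.0013, 0, -0.13, 0, 0, 0, 0.4],
  [0.0013, 0, -0.13, 0, 0, 0, -0.4],
  [0.0013, 0, -0.13, 0, 0, 0, -0.4],
  [0.0013, 0, -0.13, 0, 0, 0, -0.4],
  [0.0013, 0, -0.13, 0, 0, 0, -0.4],
  [0.0013, 0, -0.13, 0, 0, 0, -0.4],
], grip_force=40)

```text
time_s: 9.05
tcp_pos: [0.5297, 0.1364, 0.0296]
tool_rot: [0.021, 1.0, 0.0, 0.001]
wrist_force: [-1.6, -1.3, 9.9]
finger_gap: 0.437
gripper_force: 40.0
```

Converted, -14 cm / 80 = -0.175, -12 cm / 80 = -0.15, -12.2 degrees / 360 = -0.0339.

Call:
play_rows([
  [0, 0, 0.025, 0, 0, 0, -0.4],
  [0, 0, 0.0625, 0, 0, 0, -0.4],
  [0, 0, 0.0875, 0, 0, 0, -0.4],
  [-0.0063, -0.0375, 0.0875, 0, 0, -0.0083, -0.4],
  [-0.015, -0.075, 0.0875, 0, 0, -0.0167, -0.4],
  [-0.025, -0.1125, 0.0875, 0, 0, -0.025, -0.4],
  [-0.0313, -0.15, 0.0875, 0, 0, -0.0339, -0.4],
  [-0.0375, -0.175, 0.075, 0, 0, -0.0339, -0.4],
  [-0.0375, -0.175, 0.05, 0, 0, -0.0339, -0.4],
  [-0.0375, -0.175, 0.025, 0, 0, -0.0339, -0.4],
  [-0.0375, -0.175, 0.0125, 0, 0, -0.0339, -0.4],
  [-0.0375, -0.175, 0.0063, 0, 0, -0.0339, -0.4],
  [-0.0375, -0.175, 0.0063, 0, 0, -0.0339, -0.4],
])

```text
time_s: 10.35
tcp_pos: [0.499, -0.0036, 0.0333]
tool_rot: [0.127, 0.992, -0.0, -0.0]
wrist_force: [1.0, 0.5, -1.3]
finger_gap: 0.435
gripper_force: 41.2
```

Converted, -0.9 cm / 80 = -0.0113, -0.7 cm / 80 = -0.0088.

Call:
play_rows([
  [0, 0, -0.005, 0, 0, 0, -0.4],
  [0, 0, -0.0088, 0, 0, 0, -0.4],
  [0, 0, -0.0113, 0, 0, 0, -0.4],
  [0, 0, -0.0113, 0, 0, 0, -0.4],
  [0, 0, -0.0113, 0, 0, 0, -0.4],
])

```text
time_s: 10.85
tcp_pos: [0.499, -0.0036, 0.0243]
tool_rot: [0.127, 0.992, -0.0, 0.0]
wrist_force: [0.5, -0.8, -1.7]
finger_gap: 0.437
gripper_force: 41.2
```

Converted, -0.2 cm / 80 = -0.0025, -0.1 cm / 80 = -0.0013.

Call:
play_rows([
  [0, 0, -0.0013, 0, 0, 0, -0.4],
  [0, 0, -0.0025, 0, 0, 0, -0.4],
  [0, 0, -0.0025, 0, 0, 0, -0.4],
])

```text
time_s: 11.15
tcp_pos: [0.4991, -0.0036, 0.0235]
tool_rot: [0.127, 0.992, 0.0, 0.0]
wrist_force: [-12.3, 0.7, 36.0]
finger_gap: 0.435
gripper_force: 45.7
```

Converted, 10 cm / 80 = 0.125, 8 cm / 80 = 0.1, -90 degrees / 360 = -0.25.

Call:
play_rows([
  [0, 0, 0.0013, 0, 0, 0, -0.4],
  [0, 0, 0.0013, 0, 0, 0, 0.2],
  [0, 0, 0.0013, 0, 0, 0, 0.2],
  [0, 0, 0.0013, 0, 0, 0, 0.2],
  [0, 0, 0.025, 0, 0, 0, 0.3],
  [0, 0, 0.0625, 0, 0, 0, 0.5],
  [0, 0, 0.1, 0, 0, -0.0236, 1],
  [0, 0, 0.125, 0, 0, -0.0472, 1],
  [0, 0, 0.125, 0, 0, -0.0708, 1],
  [0, 0, 0.125, 0, 0, -0.0944, 1],
  [0, 0, 0.125, 0, 0, -0.1181, 1],
  [0, 0, 0.125, 0, 0, -0.1417, 1],
  [0, 0, 0.125, 0, 0, -0.1653, 1],
  [0, 0, 0.125, 0, 0, -0.1889, 1],
  [0, 0, 0.125, 0, 0, -0.2125, 1],
  [0, 0, 0.125, 0, 0, -0.2361, 1],
  [0, 0, 0.125, 0, 0, -0.25, 1],
  [0, 0, 0.125, 0, 0, -0.25, 1],
  [0, 0, 0.125, 0, 0, -0.25, 1],
])

```text
time_s: 13.05
tcp_pos: [0.4989, -0.0036, 0.1222]
tool_rot: [0.79, 0.613, -0.0, 0.0]
wrist_force: [0.6, 0.7, -0.2]
finger_gap: 0.999
gripper_force: 0.0
```

```bash
python3 - <<'E'
from h import *
s=sensors.sense(); print(s['time_s'],s['tcp_pos'],s['tool_rot'],s['qpos'],s['finger_gap'])
d=grab('wrist'); np.savez('wrist4.npz',**d)
a=cv2.resize(d['image'][80:320,110:400],None,fx=2.6,fy=2.5,interpolation=0)
cv2.imwrite('pics/v4.png',a[:,:,::-1])
E
```

```text
13.05 [ 0.49890964 -0.00355436  0.12215368] [ 7.90331589e-01  6.12679315e-01 -1.90250097e-04  2.18200846e-06] [-0.67873676  0.46944691  0.76877347  2.04961497 -0.45527063  0.79631517
  0.11111738] 0.9987433977939246
```

View pics/v4.png

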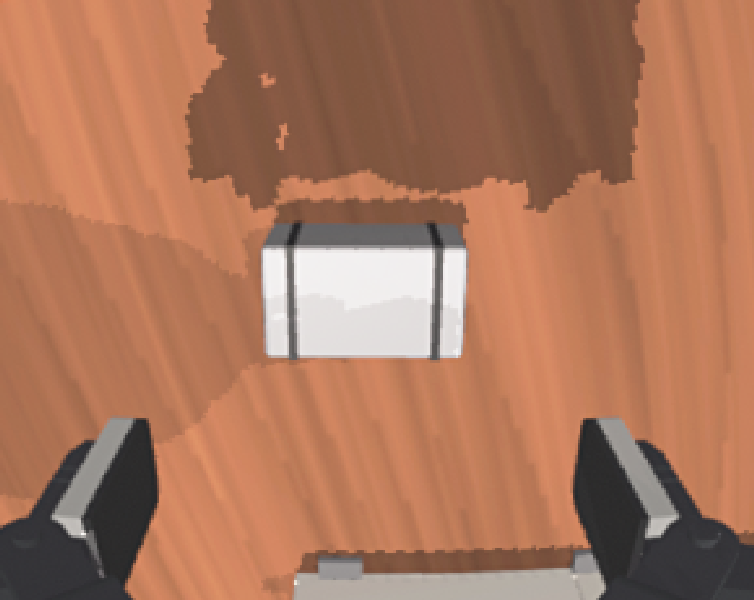

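The pack stands flat on the table, square to the tool and centred between the jaws, with its top face at crop corners (263,247)–(463,357).

```bash
python3 - <<'E'
from h import *
b=load('wrist4.npz')
C=plane(b,[(110+x/2.6,80+y/2.5) for x,y in [(263,247),(466,247),(463,357),(266,357)]],.030)
e=np.roll(C,-1,0)-C;print(C.round(4),np.linalg.norm(e,axis=1),np.degrees(np.arctan2(e[:,1],e[:,0])),C.mean(0))
E
```

```text
[[ 0.4742  0.0221  0.03  ]
 [ 0.5322  0.0071  0.03  ]
 [ 0.5237 -0.0291  0.03  ]
 [ 0.4642 -0.0137  0.03  ]] [0.05998169 0.03720345 0.06148326 0.03719401] [ -14.46035429 -103.28167457  165.5313923    74.40536238] [ 0.49856451 -0.00340905  0.03      ]
```

```bash
python3 - <<'E'
from h import *
from scipy.spatial.transform import Rotation as Ro
b=load('wrist4.npz'); T=np.array([0.4989,-0.0036,0.1222]); R=Ro.from_quat([.7903,.6127,0,0]).as_matrix()
for p in [(148,420),(582,420),(108,420),(600,420)]:
    C,v=ray(b,(110+p[0]/2.6,80+p[1]/2.5)); c=R.T@(C-T); w=R.T@v[0]
    for xx in (.011,): t=(xx-c[0])/w[0]; print(p,(c+w*t).round(4))   # tool x = pad edge
E
```

```text
(148, 420) [ 0.011  -0.0416 -0.001 ]
(582, 420) [ 0.011   0.0409 -0.0011]
(108, 420) [ 0.011  -0.0496 -0.0016]
(600, 420) [ 0.011   0.0444 -0.0014]
```

Fully open, the tips stand only a few mm ahead of the TCP, so I'll grasp the ends with the TCP at z ≈ 0.023 and measure the tips afterwards.

Converted, -9.9 cm / 80 = -0.1238, -9 cm / 80 = -0.1125.

Call:
play_rows([
  [0, 0, -0.05, 0, 0, 0, 1],
  [0, 0, -0.0875, 0, 0, 0, 1],
  [0, 0, -0.1125, 0, 0, 0, 1],
  [0, 0, -0.1238, 0, 0, 0, 1],
  [0, 0, -0.1238, 0, 0, 0, 1],
  [0, 0, -0.1238, 0, 0, 0, 0.2],
  [0, 0, -0.1238, 0, 0, 0, 0.2],
  [0, 0, -0.1238, 0, 0, 0, 0.2],
  [0, 0, -0.1238, 0, 0, 0, 0.2],
  [0, 0, -0.1238, 0, 0, 0, 0.2],
  [0, 0, -0.075, 0, 0, 0, 0.2],
  [0, 0, -0.025, 0, 0, 0, 0.2],
  [0, 0, 0.0125, 0, 0, 0, 0.2],
  [0, 0, 0.0125, 0, 0, 0, 0.2],
], grip_force=40)

```text
time_s: 14.5
tcp_pos: [0.5007, -0.0034, 0.1362]
tool_rot: [0.791, 0.612, 0.003, 0.001]
wrist_force: [0.5, 0.4, -1.6]
finger_gap: 0.715
gripper_force: 46.7
```

```bash
python3 - <<'E'
from h import *
s=sensors.sense(); print(s['time_s'],s['tcp_pos'],s['tool_rot'],s['qpos'],s['finger_gap'])
d=grab('wrist'); np.savez('wrist5.npz',**d)
a=cv2.resize(d['image'][180:340,130:370],None,fx=3.3,fy=3.3,interpolation=0)
cv2.imwrite('pics/v5.png',a[:,:,::-1])
E
```

```text
14.5 [ 0.50074715 -0.00342972  0.13623065] [0.79116804 0.61159128 0.00285921 0.00102696] [-0.70051174  0.44868287  0.79503873  2.04126535 -0.44066952  0.81934915
  0.09743235] 0.7148932655973019
```

View pics/v5.png

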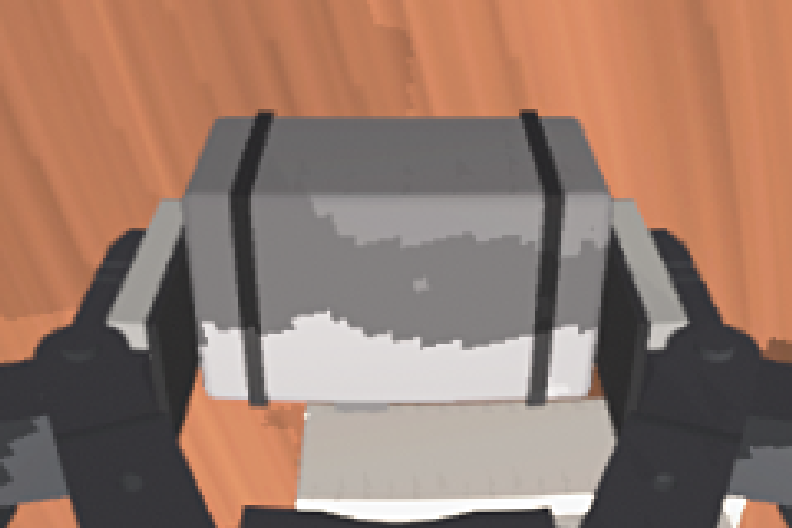

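```bash
python3 - <<'E'
from h import *
from scipy.spatial.transform import Rotation as Ro
b=load('wrist5.npz'); s=sensors.sense(); T=s['tcp_pos']; R=Ro.from_quat(s['tool_rot']).as_matrix(); print(T,s['wrist_force'])
print('axes',R.round(4).tolist())
for n,p,xx in [('tipL',(183,202),.011),('tipR',(613,202),.011),('topcL',(190,195),.019),('topcR',(608,195),.019),('botL',(217,118),.019),('botR',(578,118),.019),('farL',(207,398),-.019),('farR',(590,398),-.019)]:
    C,v=ray(b,(130+p[0]/3.3,180+p[1]/3.3)); c=R.T@(C-T); w=R.T@v[0]
    t=(xx-c[0])/w[0]; X=c+w*t; print(n,X.round(4),(T+R@X).round(4))
E
```

```text
[ 0.4999528  -0.0030778   0.13434394] [ 0.44856436  1.19819376 -1.91147439]
axes [[0.2514, 0.9679, 0.0038], [0.9679, -0.2514, 0.0017], [0.0026, 0.0033, -1.0]]
tipL [ 0.011  -0.0327  0.0044] [0.4711 0.0158 0.1299]
tipR [0.011  0.0339 0.0041] [ 0.5356 -0.001   0.1304]
topcL [ 0.019  -0.0285 -0.0081] [0.4772 0.0225 0.1424]
topcR [ 0.019   0.0299 -0.0084] [0.5336 0.0078 0.1429]
botL [ 0.019  -0.0291  0.0188] [0.4767 0.0226 0.1155]
botR [0.019  0.0303 0.0185] [0.5341 0.0077 0.116 ]
farL [-0.019  -0.0299 -0.0068] [ 0.4663 -0.014   0.141 ]
farR [-0.019   0.0312 -0.007 ] [ 0.5253 -0.0293  0.1414]
```

The grip is solid: tips about 12 mm below the pack's top, pack centred. Moving over dock_entry.

Call:
play_rows([
  [-0.0063, -0.0375, 0, 0, 0, 0, 0.2],
  [-0.015, -0.0875, 0, 0, 0, 0, 0.2],
  [-0.025, -0.1375, 0, 0, 0, 0, 0.2],
  [-0.0338, -0.1813, 0, 0, 0, 0, 0.2],
  [-0.0375, -0.205, 0, 0, 0, 0, 0.2],
  [-0.0375, -0.205, 0, 0, 0, 0, 0.2],
  [-0.0375, -0.205, -0.025, 0, 0, 0, 0.2],
  [-0.0375, -0.205, -0.05, 0, 0, 0, 0.2],
  [-0.0375, -0.205, -0.05, 0, 0, 0, 0.2],
  [-0.0375, -0.205, -0.05, 0, 0, 0, 0.2],
])

```text
time_s: 15.55
tcp_pos: [0.4688, -0.1673, 0.0923]
tool_rot: [0.791, 0.612, -0.0, -0.0]
wrist_force: [0.1, 0.0, -0.9]
finger_gap: 0.712
gripper_force: 46.5
```

```bash
python3 - <<'E'
from h import *
s=sensors.sense(); T=s['tcp_pos']; print(T,s['tool_rot'],s['wrist_force'],s['finger_gap'])
y=np.radians(-14.5);u=np.array([np.cos(y),np.sin(y)]);v=np.array([-u[1],u[0]]);d=T[:2]-[.4907,-.1734];print('dock xy',d@u,d@v)
d=grab('wrist'); np.savez('wrist6.npz',**d)
a=cv2.resize(d['image'][180:370,130:370],None,fx=3.1,fy=3.1,interpolation=0)
cv2.imwrite('pics/v6.png',a[:,:,::-1])
e=grab('side'); np.savez('side6.npz',**e)
E
```

```text
[ 0.46881291 -0.16728204  0.09229355] [ 7.91188482e-01  6.11572136e-01 -4.21778064e-04 -3.62074367e-04] [ 0.11144585  0.0063171  -0.85107616] 0.7116801442625489
dock xy -0.022721747879604074 0.000442998221684531
```

Converted, -5.9 cm / 80 = -0.0738, -0.05 cm / 80 = -0.0006.

Call:
play_rows([
  [0.0006, -0.0006, -0.0188, 0, 0, 0, 0.2],
  [0.0006, -0.0006, -0.0275, 0, 0, 0, 0.2],
  [0.0006, -0.0006, -0.0375, 0, 0, 0, 0.2],
  [0.0006, -0.0006, -0.0475, 0, 0, 0, 0.2],
  [0.0006, -0.0006, -0.0575, 0, 0, 0, 0.2],
  [0.0006, -0.0006, -0.0663, 0, 0, 0, 0.2],
  [0.0006, -0.0006, -0.0738, 0, 0, 0, 0.2],
  [0.0006, -0.0006, -0.0738, 0, 0, 0, 0.2],
])

```text
time_s: 16.45
tcp_pos: [0.4691, -0.1681, 0.0325]
tool_rot: [0.791, 0.611, -0.0, -0.0]
wrist_force: [0.0, -0.1, -0.5]
finger_gap: 0.717
gripper_force: 46.6
```

Converted, -0.35 cm / 80 = -0.0044, -0.3 cm / 80 = -0.0038.

Call:
play_rows([
  [0, 0, -0.0013, 0, 0, 0, 0.2],
  [0, 0, -0.0025, 0, 0, 0, 0.2],
  [0, 0, -0.0038, 0, 0, 0, 0.2],
  [0, 0, -0.0044, 0, 0, 0, 0.2],
  [0, 0, -0.0044, 0, 0, 0, 0.2],
])

```text
time_s: 16.95
tcp_pos: [0.4696, -0.1682, 0.0305]
tool_rot: [0.791, 0.611, 0.0, -0.0]
wrist_force: [-5.9, 3.1, 17.4]
finger_gap: 0.718
gripper_force: 48.9
```

Contact at the expected floor height. Easing and releasing, opening only slightly, then lifting straight up.

Converted, 9 cm / 80 = 0.1125, 6 cm / 80 = 0.075.

Call:
play_rows([
  [0, 0, -0.0025, 0, 0, 0, 0.2],
  [0, 0, -0.0025, 0, 0, 0, 0.6],
  [0, 0, -0.0025, 0, 0, 0, 0.6],
  [0, 0, -0.0025, 0, 0, 0, 0.6],
  [0, 0, -0.0025, 0, 0, 0, 0.6],
  [0, 0, 0.0125, 0, 0, 0, 0.6],
  [0, 0, 0.0375, 0, 0, 0, 0.6],
  [0, 0, 0.075, 0, 0, 0, 0.6],
  [0, 0, 0.1125, 0, 0, 0, 0.6],
  [0, 0, 0.1125, 0, 0, 0, 0.6],
])

```text
time_s: 17.95
tcp_pos: [0.4708, -0.1688, 0.1234]
tool_rot: [0.791, 0.611, 0.002, 0.002]
wrist_force: [0.0, 0.3, -0.0]
finger_gap: 0.799
gripper_force: 0.0
```

```bash
python3 - <<'E'
from h import *
s=sensors.sense(); print(s['time_s'],s['tcp_pos'],s['tool_rot'],s['qpos'],s['wrist_force'])
d=grab('wrist'); np.savez('wrist7.npz',**d); e=grab('side'); np.savez('side7.npz',**e)
a=cv2.resize(d['image'][100:370,110:400],None,fx=1.5,fy=1.5); b=cv2.resize(e['image'][190:300,190:310],None,fx=2.9,fy=2.9)
c=np.zeros((405,435+348,3),np.uint8); c[:a.shape[0],:435]=a; c[:b.shape[0],435:]=b
cv2.imwrite('pics/v7.png',c[:,:,::-1])
E
```

```text
17.95 [ 0.47084562 -0.16878644  0.12342111] [0.79143179 0.61125315 0.0016679  0.0015887 ] [-0.3571797   0.47398031  0.79042083  2.04957797 -0.47165204  0.79870896
  0.4597626 ] [ 0.00815251  0.2620848  -0.0367937 ]
```

View pics/v7.png

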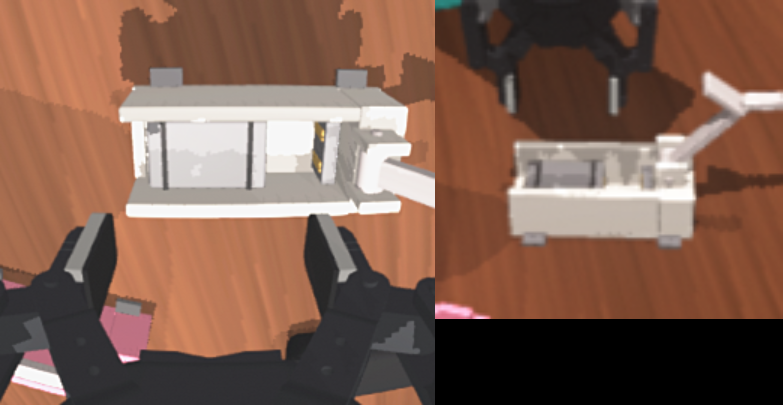

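The pack lies flat in the trough between the cheeks, the plate is ahead of it and the lever is open. Turning the tool back 90°, closing, and hovering behind the pack.

Converted, -4.9 cm / 80 = -0.0613, 1.3 cm / 80 = 0.0163, 90 degrees / 360 = 0.25.

Call:
play_rows([
  [-0.0125, 0.0025, 0, 0, 0, 0.0236, 0.6],
  [-0.025, 0.0063, 0, 0, 0, 0.0472, -1],
  [-0.0375, 0.0088, 0, 0, 0, 0.0708, -1],
  [-0.05, 0.0125, 0, 0, 0, 0.0944, -1],
  [-0.0613, 0.0163, 0, 0, 0, 0.1181, -1],
  [-0.0613, 0.0163, 0, 0, 0, 0.1417, -1],
  [-0.0613, 0.0163, 0, 0, 0, 0.1653, -1],
  [-0.0613, 0.0163, 0, 0, 0, 0.1889, -1],
  [-0.0613, 0.0163, 0, 0, 0, 0.2125, -1],
  [-0.0613, 0.0163, 0, 0, 0, 0.2361, -1],
  [-0.0613, 0.0163, 0, 0, 0, 0.25, -1],
  [-0.0613, 0.0163, 0, 0, 0, 0.25, -1],
  [-0.0613, 0.0163, 0, 0, 0, 0.25, -1],
  [-0.0613, 0.0163, 0, 0, 0, 0.25, -1],
])

```text
time_s: 19.45
tcp_pos: [0.4203, -0.1551, 0.1196]
tool_rot: [0.128, 0.992, -0.0, -0.0]
wrist_force: [-0.4, 0.9, 0.0]
finger_gap: -0.004
gripper_force: 0.0
```

```bash
cat >> h.py <<'E'
def rep():
    s=sensors.sense(); T=s['tcp_pos']
    y=np.radians(-14.5);u=np.array([np.cos(y),np.sin(y)]);v=np.array([-u[1],u[0]]);d=T[:2]-[.4907,-.1734]
    q=s['tool_rot'];print(s['time_s'],'dock xyz mm',(1e3*np.array([d@u,d@v,T[2]])).round(1),'jaw yaw',np.degrees(2*np.arctan2(q[1],q[0]))-90,'rot',q.round(4),s['wrist_force'].round(1),s['finger_gap'])
E
python3 -c "from h import *; rep()"
```

```text
19.45 dock xyz mm [-7.280e+01  1.000e-01  1.196e+02] jaw yaw 75.24786587218807 rot [ 1.284e-01  9.917e-01 -1.000e-04 -3.000e-04] [-0.4  0.9  0. ] -0.004270391845474118
```

Call:
play_rows([
  [0, 0, -0.0375, 0, 0, 0, -1],
  [0, 0, -0.075, 0, 0, 0, -1],
  [0, 0, -0.0938, 0, 0, 0, -1],
  [0, 0, -0.1013, 0, 0, 0, -1],
  [0, 0, -0.1013, 0, 0, 0, -1],
  [0, 0, -0.1013, 0, 0, 0, -1],
])

```text
time_s: 20.05
tcp_pos: [0.4208, -0.1553, 0.0394]
tool_rot: [0.127, 0.992, -0.0, 0.0]
wrist_force: [-0.1, -0.8, 0.3]
finger_gap: -0.001
gripper_force: 0.0
```

Converted, 1.94 cm / 80 = 0.0243, 1.74 cm / 80 = 0.0218.

Call:
play_rows([
  [0.0036, -0.0009, 0, 0, 0, 0, -1],
  [0.0073, -0.0019, 0, 0, 0, 0, -1],
  [0.0109, -0.0028, 0, 0, 0, 0, -1],
  [0.0145, -0.0038, 0, 0, 0, 0, -1],
  [0.0181, -0.0046, 0, 0, 0, 0, -1],
  [0.0218, -0.0056, 0, 0, 0, 0, -1],
  [0.0243, -0.0063, 0, 0, 0, 0, -1],
  [0.0243, -0.0063, 0, 0, 0, 0, -1],
])

```text
time_s: 20.85
tcp_pos: [0.4402, -0.1602, 0.0387]
tool_rot: [0.127, 0.992, -0.0, 0.0]
wrist_force: [-0.6, 0.1, -0.6]
finger_gap: -0.001
gripper_force: 0.0
```

```bash
python3 -c "from h import *; rep()"
```

```text
20.85 dock xyz mm [-52.2   0.1  38.7] jaw yaw 75.3878482532983 rot [ 1.272e-01  9.919e-01 -1.000e-04  2.000e-04] [-0.6  0.1 -0.6] -0.0008037837620063694
```

Call:
play_rows([
  [0.0036, -0.0009, 0, 0, 0, 0, -1],
  [0.0073, -0.0019, 0, 0, 0, 0, -1],
  [0.0109, -0.0028, 0, 0, 0, 0, -1],
  [0.0145, -0.0038, 0, 0, 0, 0, -1],
  [0.0181, -0.0046, 0, 0, 0, 0, -1],
  [0.0206, -0.0054, 0, 0, 0, 0, -1],
  [0.023, -0.006, 0, 0, 0, 0, -1],
  [0.023, -0.006, 0, 0, 0, 0, -1],
])

```text
time_s: 21.65
tcp_pos: [0.4585, -0.165, 0.0388]
tool_rot: [0.127, 0.992, -0.0, 0.0]
wrist_force: [0.3, -0.3, 0.1]
finger_gap: -0.002
gripper_force: 0.0
```

Converted, 0.29 cm / 80 = 0.0036, 0.2 cm / 80 = 0.0025.

Call:
play_rows([
  [0.0013, -0.0004, 0, 0, 0, 0, -1],
  [0.0025, -0.0006, 0, 0, 0, 0, -1],
  [0.0036, -0.0009, 0, 0, 0, 0, -1],
  [0.0036, -0.0009, 0, 0, 0, 0, -1],
])

```text
time_s: 22.05
tcp_pos: [0.46, -0.1654, 0.0385]
tool_rot: [0.127, 0.992, 0.0, -0.001]
wrist_force: [-7.5, 2.1, 6.0]
finger_gap: 0.001
gripper_force: 4.0
```

```bash
python3 -c "from h import *; rep()"
```

```text
22.05 dock xyz mm [-31.8   0.   38.5] jaw yaw 75.36903801485053 rot [ 1.273e-01  9.919e-01  3.000e-04 -1.200e-03] [-7.5  2.1  6. ] 0.0008645794998919109
```

Converted, 0.3 cm / 80 = 0.0038, 0.2 cm / 80 = 0.0025.

Call:
play_rows([
  [0.0013, -0.0003, 0, 0, 0, 0, -1],
  [0.0025, -0.0006, 0, 0, 0, 0, -1],
  [0.0038, -0.001, 0, 0, 0, 0, -1],
  [0.0038, -0.001, 0, 0, 0, 0, -1],
])

```text
time_s: 22.45
tcp_pos: [0.463, -0.1662, 0.0386]
tool_rot: [0.127, 0.992, 0.0, -0.001]
wrist_force: [-7.8, 1.7, 5.5]
finger_gap: 0.001
gripper_force: 3.9
```

```bash
python3 -c "from h import *; rep()"
```

```text
22.45 dock xyz mm [-28.6   0.   38.6] jaw yaw 75.37231697863805 rot [ 1.273e-01  9.919e-01  3.000e-04 -1.200e-03] [-7.8  1.7  5.5] 0.000879890232257572
```

Force is still constant, so the plate is sliding and not yet at the stop. Continuing.

Converted, 0.2 cm / 80 = 0.0025, 0.1 cm / 80 = 0.0013.

Call:
play_rows([
  [0.0013, -0.0003, 0, 0, 0, 0, -1],
  [0.0025, -0.0006, 0, 0, 0, 0, -1],
  [0.0025, -0.0006, 0, 0, 0, 0, -1],
])

```text
time_s: 22.75
tcp_pos: [0.4642, -0.1665, 0.0384]
tool_rot: [0.127, 0.992, 0.001, -0.002]
wrist_force: [-12.3, 3.3, 9.3]
finger_gap: -0.0
gripper_force: 6.5
```

Call:
play_rows([
  [0.0013, -0.0003, 0, 0, 0, 0, -1],
  [0.0025, -0.0006, 0, 0, 0, 0, -1],
  [0.0025, -0.0006, 0, 0, 0, 0, -1],
])

```text
time_s: 23.05
tcp_pos: [0.4643, -0.1665, 0.038]
tool_rot: [0.127, 0.992, 0.001, -0.004]
wrist_force: [-23.7, 5.2, 17.8]
finger_gap: 0.002
gripper_force: 12.4
```

```bash
python3 -c "from h import *; rep()"
```

```text
23.05 dock xyz mm [-27.3   0.1  38. ] jaw yaw 75.35427581358431 rot [ 0.1275  0.9918  0.001  -0.0038] [-23.7   5.2  17.8] 0.0017835294652316365
```

Hard stop reached: the tool stalled at -27.3 mm while the force rose. Backing off, lifting, and going above the knob.

Converted, 18 cm / 80 = 0.225, -1.5 cm / 80 = -0.0188.

Call:
play_rows([
  [-0.0063, 0.0013, 0, 0, 0, 0, -1],
  [-0.0188, 0.005, 0, 0, 0, 0, -1],
  [-0.025, 0.0063, 0.025, 0, 0, 0, -1],
  [-0.025, 0.0063, 0.075, 0, 0, 0, -0.5],
  [-0.025, 0.0063, 0.125, 0, 0, 0, 0],
  [-0.0125, 0, 0.175, 0, 0, 0, 0],
  [0.025, -0.0125, 0.2, 0, 0, 0, 0],
  [0.075, -0.02, 0.2125, 0, 0, 0, 0],
  [0.125, -0.0325, 0.2125, 0, 0, 0, 0],
  [0.175, -0.0463, 0.2125, 0, 0, 0, 0],
  [0.225, -0.0588, 0.2125, 0, 0, 0, 0],
  [0.225, -0.0588, 0.2125, 0, 0, 0, 0],
  [0.225, -0.0588, 0.2125, 0, 0, 0, 0],
])

```text
time_s: 24.35
tcp_pos: [0.6479, -0.2146, 0.2078]
tool_rot: [0.127, 0.992, -0.0, -0.001]
wrist_force: [-0.9, 0.2, -0.1]
finger_gap: 0.501
gripper_force: 0.0
```

```bash
python3 - <<'E'
from h import *
rep(); print(sensors.sense()['tcp_pos'])
d=grab('wrist','w8'); np.savez('wrist8.npz',**d);d['fish']=True; e=grab('side'); np.savez('side8.npz',**e)
# knob in side view: dark blob near previous (712,62)crop -> px 180+ (712-410)/2.2=317, 190+62/2.2=218
g=e['image'][208:228,306:330].max(2)<50; ys,xs=np.nonzero(g); p=(xs.mean()+306,ys.mean()+208); print(p,len(xs))
C,v=ray(e,p); v=v[0]
# intersect with dock mid-plane
y=np.radians(-14.5);n=np.array([-np.sin(y),np.cos(y),0]);u=np.array([np.cos(y),np.sin(y),0]);O=np.array([.4907,-.1734,0])
X=C+v*((O-C)@n)/(v@n);print('knob',X,'dock x',(X-O)@u)
h=(X-O)@u-.060,X[2]-.054; print('q',np.arctan2(h[1],h[0]), 'r',np.hypot(*h))
E
```

```text
24.35 dock xyz mm [162.5  -0.5 207.8] jaw yaw 75.37255596418217 rot [ 1.273e-01  9.919e-01 -2.000e-04 -5.000e-04] [-0.9  0.2 -0.1] 0.5006184572824278
[ 0.64787496 -0.2145852   0.20784746]
(np.float64(318.7888888888889), np.float64(217.2111111111111)) 90
knob [ 0.64540205 -0.21340867  0.14520329] dock x 0.15979180083783998
q 0.7404612616180531 r 0.13519039858633428
```

Converted, -7.4 cm / 80 = -0.0925, -6 cm / 80 = -0.075.

Call:
play_rows([
  [0, 0, -0.0375, 0, 0, 0, 0],
  [0, 0, -0.075, 0, 0, 0, 0],
  [0, 0, -0.0925, 0, 0, 0, 0],
  [0, 0, -0.0925, 0, 0, 0, 0],
  [0, 0, -0.0925, 0, 0, 0, -0.9],
  [0, 0, -0.0925, 0, 0, 0, -0.9],
  [0, 0, -0.0925, 0, 0, 0, -0.9],
  [0, 0, -0.0925, 0, 0, 0, -0.9],
  [0, 0, -0.0925, 0, 0, 0, -0.9],
  [0, 0, -0.0925, 0, 0, 0, -0.9],
], grip_force=25)

```text
time_s: 25.45
tcp_pos: [0.6491, -0.2151, 0.136]
tool_rot: [0.127, 0.992, -0.0, 0.001]
wrist_force: [4.5, -3.9, 6.1]
finger_gap: 0.155
gripper_force: 28.7
```

```bash
python3 - <<'E'
from h import *
rep(); T=sensors.sense()['tcp_pos']
def k(q): return np.array([60-128*np.cos(q)+20*np.sin(q),54+128*np.sin(q)+20*np.cos(q)])
y=np.radians(-14.5);u=np.array([np.cos(y),np.sin(y)])
P=lambda q:np.array([*(np.array([.4907,-.1734])+u*k(q)[0]/1e3),k(q)[1]/1e3])
print(P(2.3))
qs=np.linspace(2.3,0,22)[1:]; m=P(qs[10])
for i,q in enumerate(qs): print(((P(q)-(T if i<=10 else m))*100).round(1).tolist(),round(q,2))
E
```

```text
25.45 dock xyz mm [163.8  -0.7 136. ] jaw yaw 75.37742171822492 rot [ 1.273e-01  9.919e-01 -5.000e-04  1.400e-03] [ 4.5 -3.9  6.1] 0.15464333924188403
[ 0.64579477 -0.21351023  0.13612475]
[-1.3, 0.4, 1.1] 2.19
[-2.3, 0.7, 2.0] 2.08
[-3.4, 1.0, 2.8] 1.97
[-4.6, 1.3, 3.5] 1.86
[-5.9, 1.6, 4.0] 1.75
[-7.2, 1.9, 4.4] 1.64
[-8.6, 2.3, 4.7] 1.53
[-9.9, 2.6, 4.8] 1.42
[-11.3, 3.0, 4.7] 1.31
[-12.7, 3.3, 4.5] 1.2
[-14.0, 3.7, 4.1] 1.1
[-1.3, 0.3, -0.5] 0.99
[-2.5, 0.6, -1.2] 0.88
[-3.6, 0.9, -2.0] 0.77
[-4.7, 1.2, -2.9] 0.66
[-5.6, 1.5, -3.9] 0.55
[-6.4, 1.7, -5.1] 0.44
[-7.2, 1.8, -6.3] 0.33
[-7.7, 2.0, -7.6] 0.22
[-8.2, 2.1, -8.9] 0.11
[-8.4, 2.2, -10.3] 0.0
```

The knob is pinched. Swinging back.

Converted, -14 cm / 80 = -0.175, -12.7 cm / 80 = -0.1588.

Call:
play_rows([
  [-0.015, 0.0038, 0.0138, 0, 0, 0, -0.9],
  [-0.0288, 0.0075, 0.025, 0, 0, 0, -0.9],
  [-0.0425, 0.0113, 0.035, 0, 0, 0, -0.9],
  [-0.0575, 0.015, 0.0438, 0, 0, 0, -0.9],
  [-0.0738, 0.02, 0.05, 0, 0, 0, -0.9],
  [-0.09, 0.0238, 0.055, 0, 0, 0, -0.9],
  [-0.1075, 0.0288, 0.0588, 0, 0, 0, -0.9],
  [-0.1238, 0.0325, 0.06, 0, 0, 0, -0.9],
  [-0.1413, 0.0375, 0.0588, 0, 0, 0, -0.9],
  [-0.1588, 0.0413, 0.0563, 0, 0, 0, -0.9],
  [-0.175, 0.0463, 0.0513, 0, 0, 0, -0.9],
])

```text
time_s: 26.55
tcp_pos: [0.5073, -0.1779, 0.176]
tool_rot: [0.127, 0.992, -0.0, 0.0]
wrist_force: [1.8, -9.0, -2.4]
finger_gap: 0.159
gripper_force: 26.9
```

Converted, -8.9 cm / 80 = -0.1113, 1.8 cm / 80 = 0.0225.

Call:
play_rows([
  [-0.0163, 0.0038, -0.0063, 0, 0, 0, -0.9],
  [-0.0313, 0.0075, -0.015, 0, 0, 0, -0.9],
  [-0.045, 0.0113, -0.025, 0, 0, 0, -0.9],
  [-0.0588, 0.015, -0.0363, 0, 0, 0, -0.9],
  [-0.07, 0.0188, -0.0488, 0, 0, 0, -0.9],
  [-0.08, 0.0213, -0.0638, 0, 0, 0, -0.9],
  [-0.085, 0.0225, -0.0713, 0, 0, 0, -0.9],
  [-0.09, 0.0225, -0.0788, 0, 0, 0, -0.9],
  [-0.0938, 0.0238, -0.0875, 0, 0, 0, -0.9],
  [-0.0963, 0.025, -0.095, 0, 0, 0, -0.9],
  [-0.1, 0.0263, -0.1025, 0, 0, 0, -0.9],
  [-0.1025, 0.0263, -0.1113, 0, 0, 0, -0.9],
  [-0.1025, 0.0263, -0.1113, 0, 0, 0, -0.9],
])

```text
time_s: 27.85
tcp_pos: [0.4256, -0.1567, 0.0862]
tool_rot: [0.127, 0.992, -0.0, -0.0]
wrist_force: [-0.1, -7.3, 0.4]
finger_gap: 0.157
gripper_force: 29.0
```

```bash
python3 -c "from h import *; rep()"
```

```text
27.85 dock xyz mm [-67.2  -0.2  86.2] jaw yaw 75.35919394519141 rot [ 1.274e-01  9.918e-01 -3.000e-04 -2.000e-04] [-0.1 -7.3  0.4] 0.15729354363860246
```

Converted, -1.4 cm / 80 = -0.0175, -1.2 cm / 80 = -0.015.

Call:
play_rows([
  [-0.0013, 0, -0.0063, 0, 0, 0, -0.9],
  [-0.0013, 0, -0.0113, 0, 0, 0, -0.9],
  [-0.0013, 0, -0.015, 0, 0, 0, -0.9],
  [-0.0013, 0, -0.0175, 0, 0, 0, -0.9],
  [-0.0013, 0, -0.0175, 0, 0, 0, -0.9],
])

```text
time_s: 28.35
tcp_pos: [0.4233, -0.1561, 0.072]
tool_rot: [0.127, 0.992, 0.0, -0.002]
wrist_force: [-8.4, -4.1, 2.3]
finger_gap: 0.156
gripper_force: 29.9
```

```bash
python3 -c "from h import *; rep()"
```

```text
28.35 dock xyz mm [-69.6  -0.2  72. ] jaw yaw 75.36275848752618 rot [ 1.274e-01  9.919e-01  2.000e-04 -1.700e-03] [-8.4 -4.1  2.3] 0.15600948459383424
```

Converted, -0.4 cm / 80 = -0.005, -0.2 cm / 80 = -0.0025.

Call:
play_rows([
  [0.0013, 0, -0.0025, 0, 0, 0, -0.9],
  [0.0013, 0, -0.005, 0, 0, 0, -0.9],
  [0.0013, 0, -0.005, 0, 0, 0, -0.9],
])

```text
time_s: 28.65
tcp_pos: [0.4237, -0.1563, 0.0688]
tool_rot: [0.128, 0.992, 0.001, -0.002]
wrist_force: [-23.4, -0.5, 37.9]
finger_gap: 0.155
gripper_force: 35.7
```

```bash
python3 -c "from h import *; rep()"
```

```text
28.65 dock xyz mm [-69.2  -0.2  68.8] jaw yaw 75.33132161554605 rot [ 1.277e-01  9.918e-01  6.000e-04 -2.100e-03] [-23.4  -0.5  37.9] 0.15457657068896896
```

Firm stop. Easing, releasing, lifting clear, and checking the knob height numerically.

Call:
play_rows([
  [0, 0, 0.0025, 0, 0, 0, -0.9],
  [0, 0, 0.0038, 0, 0, 0, 0],
  [0, 0, 0.0038, 0, 0, 0, 0],
  [0, 0, 0.0038, 0, 0, 0, 0],
  [0, 0, 0.0038, 0, 0, 0, 0],
  [0, 0, 0.0375, 0, 0, 0, 0],
  [0, 0, 0.0875, 0, 0, 0, 0],
  [0, 0, 0.1375, 0, 0, 0, 0],
  [0.0375, 0, 0.175, 0, 0, 0, 0],
  [0.0875, -0.0125, 0.2125, 0, 0, 0, 0],
  [0.0875, -0.0125, 0.2125, 0, 0, 0, 0],
  [0.0875, -0.0125, 0.2125, 0, 0, 0, 0],
])

```text
time_s: 29.85
tcp_pos: [0.4966, -0.1665, 0.2388]
tool_rot: [0.127, 0.992, -0.0, 0.0]
wrist_force: [0.5, 0.2, 0.2]
finger_gap: 0.5
gripper_force: 0.0
```

```bash
python3 - <<'E'
from h import *
rep()
D=grab('side','s9');W=grab('wrist','w9');W['fish']=True;S0=load('side0.npz')
y=np.radians(-14.5);n=np.array([-np.sin(y),np.cos(y),0]);u=np.array([np.cos(y),np.sin(y),0]);O=np.array([.4907,-.1734,0])
for nm,e in(('before',S0),('now',D)):
    g=(e['image'][228:250,205:222].max(2)<60).astype(np.uint8); ys,xs=np.nonzero(g); p=(xs.mean()+205,ys.mean()+228)
    C,v=ray(e,p); v=v[0]; X=C+v*((O-C)@n)/(v@n); h=(X-O)@u-.060,X[2]-.054
    print(nm,p,len(xs),X.round(4),'dock x',((X-O)@u).round(4),'q',np.radians(171.1)-np.arctan2(h[1],h[0]))
# pack visible? grey rows along trough axis in wrist view, projected at pack-top height beside the strap
R=cv2.Rodrigues(np.array(W['rvec']))[0];K=np.array(W['mtx'])
for oy in(-.014,.014):
    out=[]
    for x in range(-40,56,4):
        X=R@(O+u*x/1e3+n*oy+[0,0,.036])+np.array(W['tvec']).ravel(); r=np.hypot(*X[:2]);t=np.arctan2(r,X[2]);p=K[:2,2]+K[0,0]*t*X[:2]/r
        out.append((x,int(W['image'][int(round(p[1])),int(round(p[0]))].mean())))
    print(oy,out)
E
```

```text
29.85 dock xyz mm [  3.9   8.2 238.8] jaw yaw 75.40103565956997 rot [ 1.271e-01  9.919e-01 -2.000e-04  2.000e-04] [0.5 0.2 0.2] 0.4999204647129084
before (np.float64(213.55), np.float64(236.45)) 60 [ 0.4242 -0.1562  0.082 ] dock x -0.0686 q 0.05892964723159366
now (np.float64(213.25), np.float64(238.57142857142858)) 56 [ 0.4232 -0.1559  0.0754] dock x -0.0697 q 0.007898642252374799
-0.014 [(-40, 235), (-36, 241), (-32, 242), (-28, 205), (-24, 209), (-20, 113), (-16, 210), (-12, 236), (-8, 90), (-4, 233), (0, 232), (4, 231), (8, 232), (12, 230), (16, 230), (20, 230), (24, 230), (28, 229), (32, 233), (36, 88), (40, 230), (44, 185), (48, 208), (52, 155)]
0.014 [(-40, 241), (-36, 241), (-32, 243), (-28, 203), (-24, 209), (-20, 106), (-16, 217), (-12, 231), (-8, 92), (-4, 238), (0, 234), (4, 234), (8, 233), (12, 234), (16, 230), (20, 233), (24, 233), (28, 232), (32, 236), (36, 89), (40, 236), (44, 152), (48, 199), (52, 135)]
```

Lever q ≈ 0.01. The pack's bands lie at dock x -8 and +36, so its centre is at +14 mm: home. Handing in.

```bash
python3 -c "from h import *; print(manip.job_done())"
```

```text
the job is handed in; nothing more can be done
None
```

I handed the job in at about 30 s of the 72 s. The battery pack is home against the contact plate's stop (centre at dock x +14 mm) and the lever is shut behind it (about 0.01 rad). No pass/fail verdict came back; I kept clear of the brush, tin and glasses case but did not re-measure them at the end.

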